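# Weigh the latched box on the beam scale

## Robot

A 7-joint arm with a two-finger parallel gripper is mounted at the origin on the work surface. World frame = base frame: x ahead of the robot, y to its left, z up, the work surface at z = 0. Lengths are in mm, angles in rad, forces in N, time in s.
With the tool pointing down it reaches from about 400 to 900 mm from the base axis. Payload 5.5 kg.
Tool frame: the origin (TCP) lies midway between the tips of the shut fingers; the grasp point (between the pads) lies 19 mm behind it; z points along the fingers, y is the line along which they close (so a half turn about z gives the same grasp; the last joint's range is limited). The gripper opens to 92 mm and grips with 3 to 60 N. Pads are 19 mm wide; open, the fingers measure 130 mm over their backs; the gripper's body (75 mm by 190 mm) begins 47 mm behind the grasp point.
Start: joints at [1.539, 0.501, -0.427, 1.55, 0.221, 1.138, -0.21], TCP at [188.89, -621.949, 226.729] pointing down, gripper open.
Joint ranges: [-2.88, 2.88], [-0.31, 2.03], [-1.54, 1.56], [0.2, 2.42], [-1.41, 4.55], [0.19, 2.02], [-2.57, 2.57]. Speed limits (rad/s): [2.57, 2.57, 3.14, 3.14, 3.14, 3.14, 3.14].

## Interface

Orientations are given as a rotation vector (axis times angle).
In Python, from workcell import manip gives the robot as it stands.
- The arm moves only by the shell command python3 -m inch 'ROWS' [FORCE]. ROWS is a JSON object whose one key "commands" holds a list of rows, each a list of 3 entries, a list of its own where there are three numbers: the opening, from -1 (shut) to 1 (fully open), then the shift along the tool's x, y, z in m, then the turn about the tool's z in degrees. A call has 1 to 5 rows; each row shifts and turns the commanded pose from where the row before left it, along the tool's axes as they then stand; what a row does not reach is not made up. A row lasts 1/10 s, in which the tool goes at most 50 mm and 8.59 degrees, less where a joint would pass 70% of its speed; a pose out of reach is approached as far as the arm can. A call with a gripper value outside its range is refused whole. The fingers move at their own pace and stop on an object; FORCE is the grip in N (left out, the last holds). Time passes only in rows, so rows that do not move let the fingers close. It gives the time, the measured TCP pose, the force, the opening and the grip force at its end, in the units of the state.
- manip.state(): the state, without advancing time (a new reading comes with each control period).
- manip.snapshot(name): name is "side" or "top"; returns a dict with "pixels" (384x512x3 uint8, red, green, blue), "camera_matrix" (3x3 intrinsics, pixels), "pose" (4x4, takes a point from camera to world coordinates). Camera axes: x right, y up, looking along -z (the intrinsics and any distortion apply to the point x, -y, -z); pixel columns grow to the right and rows downward; lengths in mm; the calibration is good to about 2 mm. A picture is of the moment at which its call begins. There is no depth.
- manip.sign_off(): hands the job in; it is judged then, once.
The state is a dict: "time_s": time; "q": joint angles; "joint_velocities": joint speeds; "joint_torque": joint torques, N m; "position": TCP position; "eef_rot": TCP orientation; "force": force on the tool from outside, world axes, zero at the start; "wrist_torque": the same for the moment, N m; "finger_gap": opening from 0.0 (shut) to 1.0 (fully open); "finger_force": force on a finger pad.
Only numpy, scipy, OpenCV 4.12 (cv2) and the standard library are available. Lean on these libraries where they do the work, as an engineer would, in place of code of your own. Each camera call takes 0.05 s, during which the arm holds its last target. There are 200 camera calls.

## Task

Weigh the closed plastic box with the latch: set it down gently and upright in the middle of the beam scale's turquoise basin and let go of it. Then slide the brass poise along the notched beam by nudging its tab from the side, never pinching it and always lightly (no more than about a kilogram of force on beam or poise), until with nothing touching it the pointer at the beam's tip comes to rest level with the centre marks of its gate. Leave the other things on the table where they are.

Things in the scene. Friction and masses are not known exactly. Their poses are not given: they have to be found in the camera images.
- box: closed off-white plastic box with lid and a small snap latch on its front (-x) end: 99 mm long (its x), 56 mm wide (its y; lid 60 mm), 60 mm high; the latch sticks out 4 mm more. Origin: centre of its underside, z up. 0.35 to 0.68 kg, not known. Take it from above across its width. It starts at any of three places on the near side of the scale.
- scale: green beam scale fixed to the table, 500 mm long (its y), 100 mm deep, foot 30 mm high. Origin: on the table under the fulcrum, z up. The beam lies along its y, 125 mm above the table: long notched arm to its -y, basin 180 mm to its +y. Fulcrum cheeks reach 137 mm high.
- basin: turquoise plastic basin carried by the scale, which stays level but moves up and down by 5 mm as the beam tips. Origin: centre of its underside. Inner floor 4 mm above that, 78 mm in radius; sloping wall 45 mm high, rim radius 100 mm.
- basin_floor (a point): centre of the basin's inner floor, 60 mm above the table when the beam is level.
- gate_mid (a point): centre of the gate in which the beam's pointed tip moves up and down, between the white marks on its two posts (36 mm apart, 165 mm high), 245 mm from the fulcrum. The tip is level with it when the scale balances.
- tilt (a joint): tilt of the beam in rad, also the pointer: 0 is level (tip at the gate's centre), positive is tip down, stops at -0.08 and +0.08. Poise too near the fulcrum: tip up, negative. One notch of the poise changes the resting tilt by about 0.04. Any touch on tab or beam falsifies it; after a touch the beam settles in about 1.5 s.
- travel (a joint): place of the poise along the beam in m, 0 at the first notch (55 mm from the fulcrum), growing outward to 0.145. Notches every 8 mm, in which a spring pawl holds; about 2 to 3 N along the beam carry it from notch to notch. The empty scale balances at 0; with the box somewhere between 0.06 and 0.13.
- bar: the steel beam, 8 mm thick and 16 mm high with round teeth on top (to 12 mm above its middle), carrying the poise. Origin: on the fulcrum pin. It reaches 66 mm to +y and 271 mm to -y; tips with joint tilt.
- poise: brass poise that rides on the beam: a block 34 mm along the beam, 38 mm across, its top 24 mm above the middle of the beam, with an upright tab on top, 12 mm thick along the beam, 26 mm wide across it, 34 mm high. Origin: in the middle of the beam; y along the beam, outward is -y.
- tab_top (a point): centre of the tab's upper edge, 58 mm above the middle of the beam.
- flowerpot: white ceramic flowerpot, rim radius 50 mm, 90 mm high; origin under its centre. A bystander: leave it where it is.
- tin: steel food tin, radius 35 mm, 75 mm high; origin under its centre. A bystander: leave it where it is.
- pet1: squashed PET bottle lying flat, about 165 mm long (neck to its +x), 66 mm wide, 26 mm high; origin under its middle. A bystander: leave it where it is.
- pet2: squashed PET bottle, the longest (about 185 mm), beyond the scale; otherwise like pet1. A bystander: leave it where it is.
- pet3: squashed PET bottle beyond the scale, like pet1. A bystander: leave it where it is.
- opener: stainless can opener, 135 mm long, 40 mm wide, 34 mm high; origin under its middle. A bystander: leave it where it is.
- mug: blue mug beyond the scale, radius 38 mm, 85 mm high; origin under its centre. A bystander: leave it where it is.
Things that resemble listed ones, but are neither listed nor needed, are in the scene too. Leave any green or purple look-alike of the box alone.

How it is judged (in metres and radians):
On the way, in this order (a step that is already met when the one before it is completed fails the run):
1. the box stands upright in the middle of the basin, let go (horizontal distance between box and basin_floor below 0.035 m and z of box in the frame of basin_floor below 0.006 m and angle between box's own z axis and vertical below 0.12 rad and contact force between the fingers and box below 0.05 N), for 0.2 s.
2. after that the pointer is centred by the poise, with no finger on beam or poise (value of joint tilt between -0.03 and 0.03 rad and velocity of joint tilt between -0.05 and 0.05 rad/s and contact force between the fingers and bar below 0.05 N), for 0.4 s.
At the end, for the whole second after the job is handed in: The box stands upright on the basin's floor within 35 mm of its middle, and the beam is at rest within 0.03 rad of level (pointer within about 7 mm of the gate's centre marks) (horizontal distance between box and basin_floor below 0.035 m and z of box in the frame of basin_floor below 0.006 m and angle between box's own z axis and vertical below 0.12 rad and linear speed of box below 0.02 m/s and value of joint tilt between -0.03 and 0.03 rad and velocity of joint tilt between -0.05 and 0.05 rad/s); the robot touches nothing.
It fails at once if the beam, poise or its tab was pushed, pressed or pinched with more than 12 N (contact force between anything else and bar above 12 N).
It fails at once if the box was dropped or pressed hard into the basin (over 40 N) (contact force between box and basin above 40 N).
It fails at once if the box was tipped over (angle between box's own z axis and vertical above 0.6 rad).
It fails at once if one of the other things on the table was moved more than 30 mm (distance of any of flowerpot, tin, pet1, pet2, pet3, opener, mug from where it was at the start of the episode above 0.03 m).
It also fails if it takes over 72 s, if anything falls off the work surface, if the arm or the gripper's body presses on something with over 40 N, if the wrist force passes 120 N, or if a joint passes its speed limit or range.

## Working session

There is one attempt and no reset: what is moved stays moved. The work goes in short steps, Python scripts to look and compute and a shell command to move; the robot and the scene stay as the last step left them, time stands still between calls to the robot, and variables do not carry over. Pictures are saved under pics/ and viewed, at most 10 in all, crops included, and the job is handed in when it is done.

```bash
mkdir -p pics && cat > h.py <<'E'
import numpy as np, cv2
from workcell import manip
def snap(n,f=None):
    s=manip.snapshot(n); im=cv2.cvtColor(np.array(s["pixels"]),cv2.COLOR_RGB2BGR)
    if f: cv2.imwrite('pics/'+f,im)
    return im,np.array(s["camera_matrix"]),np.array(s["pose"]),s
def ray(K,P,u,v):
    d=np.linalg.solve(K,[u,v,1.]); d=P[:3,:3]@np.array([d[0],-d[1],-d[2]]); return P[:3,3],d
def plane(K,P,u,v,z):
    o,d=ray(K,P,u,v); return o+d*(z-o[2])/d[2]
def proj(K,P,p):
    c=P[:3,:3].T@(np.array(p)-P[:3,3]); q=K@np.array([c[0],-c[1],-c[2]]); return q[:2]/q[2]
def tri(K1,P1,a,K2,P2,b):
    o1,d1=ray(K1,P1,*a);o2,d2=ray(K2,P2,*b)
    t=np.linalg.lstsq(np.c_[d1,-d2],o2-o1,rcond=None)[0]
    p,q=o1+t[0]*d1,o2+t[1]*d2; return (p+q)/2,np.linalg.norm(p-q)
E
python3 - <<'E'
from h import *
out=[]
for n in('side','top'):
    im,K,P,s=snap(n); cv2.imwrite(f'pics/{n}0raw.png',im); out.append(im)
    print(n,s.keys(),K.round(1).tolist(),P.round(3).tolist())
    cv2.imwrite(f'pics/{n}0.png',cv2.resize(im,(800,600),interpolation=cv2.INTER_CUBIC))
st=manip.state();print({k:np.round(v,3).tolist() for k,v in st.items()})
E
```

```text
side dict_keys(['pixels', 'camera_matrix', 'pose']) [[478.8, 0.0, 253.5], [0.0, 478.8, 189.3], [0.0, 0.0, 1.0]] [[0.992, 0.103, -0.073, 437.35], [-0.124, 0.706, -0.697, -1145.723], [-0.02, 0.701, 0.713, 1297.124], [0.0, 0.0, 0.0, 1.0]]
top dict_keys(['pixels', 'camera_matrix', 'pose']) [[372.0, 0.0, 257.0], [0.0, 372.0, 185.9], [0.0, 0.0, 1.0]] [[0.001, 0.995, -0.096, 434.509], [-1.0, 0.004, 0.029, -1.153], [0.029, 0.096, 0.995, 1126.802], [0.0, 0.0, 0.0, 1.0]]
{'time_s': 0.1, 'q': [1.539, 0.502, -0.427, 1.551, 0.221, 1.138, -0.21], 'joint_velocities': [0.0, -0.002, -0.001, -0.002, 0.0, -0.001, -0.002], 'joint_torque': [-0.01, -56.789, -5.838, -27.992, -0.069, 0.024, 0.0], 'position': [188.616, -621.359, 225.768], 'eef_rot': [-3.106, -0.461, 0.0], 'force': [0.655, 0.067, 0.299], 'wrist_torque': [-0.012, 0.01, 0.05], 'finger_force': 0.0, 'finger_gap': 1.0}
```

View pics/side0.png

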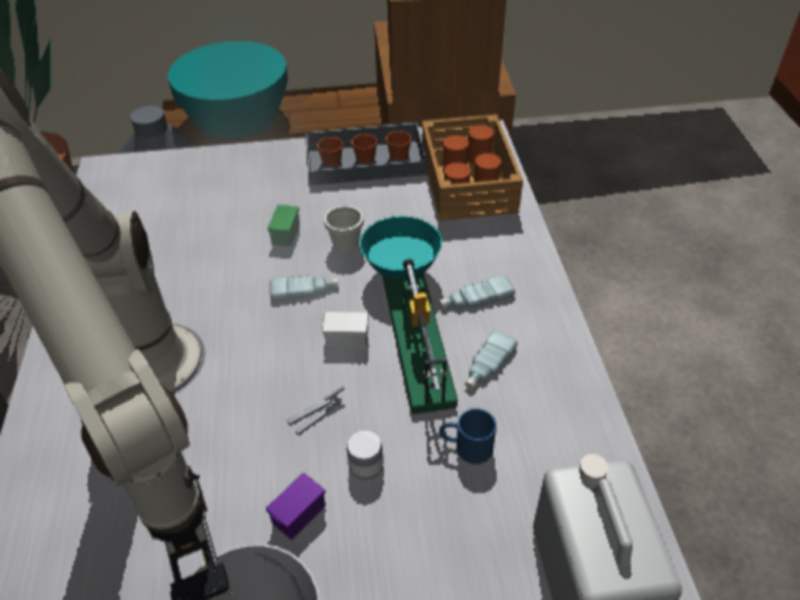

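View pics/top0.png

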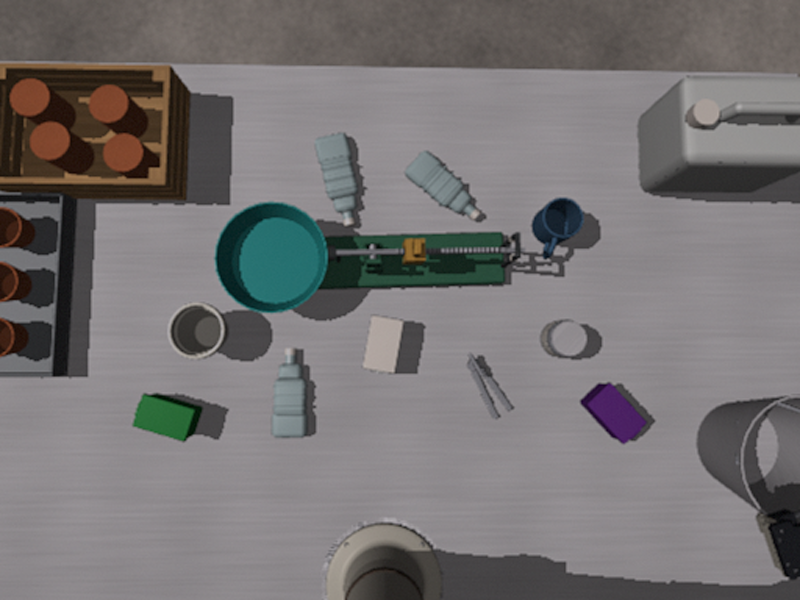

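Off-white candidates (800x600 top view): box at (384,344) — rectangular, off-white, near side of the scale: fits. Green (167,416) and purple (614,412) are the look-alikes; the tin (567,338) is round. Now I'll measure, and make the confirming crop.

```bash
python3 - <<'E'
from h import *
R={}
for n in('side','top'):
    _,K,P,_=snap(n); im=cv2.imread(f'pics/{n}0raw.png'); hsv=cv2.cvtColor(im,cv2.COLOR_BGR2HSV)
    # box seeds
    c=(221,209) if n=='side' else (246,220)
    x0,y0=c[0]-35,c[1]-35; r=im[y0:y0+70,x0:x0+70]
    cv2.imwrite(f'pics/box_{n}.png',cv2.resize(r,(400,400),interpolation=cv2.INTER_NEAREST))
    print(n,'box px',im[c[1],c[0]],'bg',im[c[1]-3,c[0]-30],'hsv',hsv[c[1],c[0]],hsv[c[1]-3,c[0]-30])
    br=hsv; m=cv2.inRange(hsv,(10,120,90),(30,255,255))
    tq=cv2.inRange(hsv,(82,120,40),(98,255,255))
    for nm,mm in(('brass',m),('turq',tq)):
        k,l,s,ce=cv2.connectedComponentsWithStats(mm)
        print(nm,[(s[i].tolist(),ce[i].round(1).tolist()) for i in range(1,k) if s[i][4]>25])
    R[n]=(K,P)
a=cv2.imread('pics/box_side.png');b=cv2.imread('pics/box_top.png')
s=cv2.imread('pics/side0raw.png');t=cv2.imread('pics/top0raw.png')
f=lambda i,x,y,w:cv2.resize(i[y:y+w,x:x+w],(400,400),interpolation=cv2.INTER_CUBIC)
g=np.vstack([np.hstack([f(s,186,174,70),f(t,211,185,70)]),])
cv2.imwrite('pics/crop1.png',g)
g=np.hstack([f(s,235,160,75),f(t,225,135,75)]);cv2.imwrite('pics/crop2.png',g)
E
```

```text
side box px [225 226 225] bg [178 175 175] hsv [ 60   1 226] [120   4 178]
brass [([240, 14, 11, 52, 290], [245.7, 35.2]), ([319, 40, 11, 21, 126], [322.8, 52.8]), ([180, 56, 64, 28, 1329], [213.0, 69.7]), ([105, 70, 14, 11, 100], [111.7, 74.4]), ([270, 73, 64, 48, 575], [296.3, 98.9]), ([298, 80, 18, 7, 28], [307.0, 81.3]), ([278, 86, 22, 6, 37], [288.4, 87.8]), ([262, 187, 13, 14, 88], [268.1, 193.2])]
turq [([108, 26, 75, 48, 2470], [143.9, 46.9]), ([230, 139, 53, 40, 1470], [256.0, 156.8])]
top box px [161 166 176] bg [140 136 141] hsv [ 10  22 176] [156   9 141]
brass [([0, 41, 109, 77, 1378], [71.6, 82.6]), ([50, 62, 9, 5, 34], [53.9, 63.6]), ([53, 83, 22, 10, 91], [64.6, 88.2]), ([258, 153, 14, 14, 158], [264.0, 159.2])]
turq [([138, 130, 72, 70, 3388], [177.7, 164.9])]
```

View pics/crop1.png

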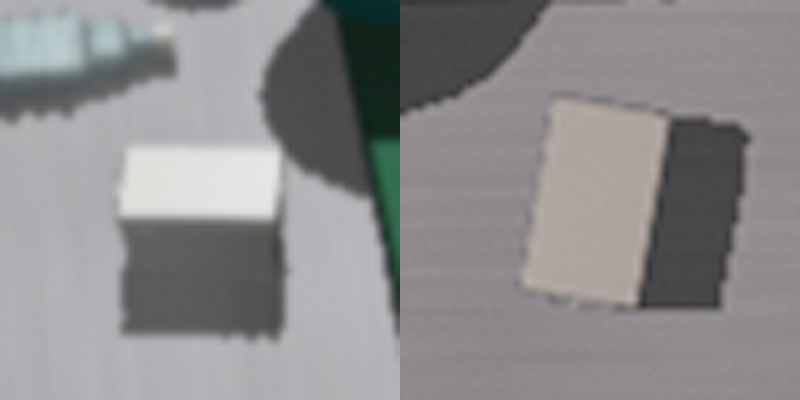

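View pics/crop2.png

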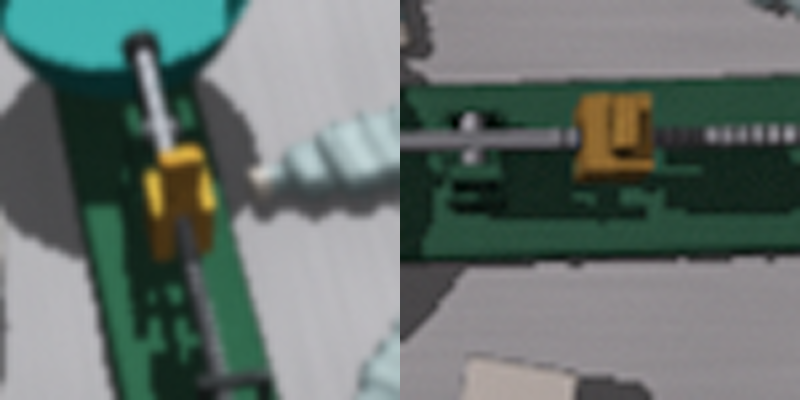

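The crops confirm a plain off-white lid (corners measured below), and the brass poise with its tab, at side (269,190) and top (267,158). Triangulating.

```bash
python3 - <<'E'
from h import *
_,K1,P1,_=snap('side');_,K2,P2,_=snap('top')
s=lambda x,y,w=70,o=(186,174):(o[0]-.5+x*w/400,o[1]-.5+y*w/400)
A=[s(281,147),s(279,219),s(120,219),s(127,147)]
B=[s(x,y,70,(211,185)) for x,y in((157,97),(268,116),(236,305),(124,287))]
L=[]
for a,b in zip(A,B):
    p,e=tri(K1,P1,a,K2,P2,b);L.append(p);print('lid',p.round(1),round(e,1))
z=np.mean(L,0)[2]
C=np.array([plane(K2,P2,*b,z) for b in B]);c=C.mean(0)
d=(C[0]-C[3]+C[1]-C[2])/2;w=(C[0]-C[1]+C[3]-C[2])/2
print('box',c.round(1),np.linalg.norm(d),np.linalg.norm(w),'yaw',np.degrees(np.arctan2(d[1],d[0])),np.degrees(np.arctan2(-w[0],w[1])))
p=tri(K1,P1,s(181,158,75,(235,160)),K2,P2,s(628,123,75,(225,135)));print('tab',p)
print('block mid top z149',plane(K2,P2,*s(613,137,75,(225,135)),149))
# basin
hull=[]
for n in('side','top'):
    im=cv2.imread(f'pics/{n}0raw.png');hsv=cv2.cvtColor(im,cv2.COLOR_BGR2HSV)
    m=cv2.inRange(hsv,(82,100,40),(98,255,255));m[:100]=0
    k,l,st,ce=cv2.connectedComponentsWithStats(m);i=1+st[1:,4].argmax()
    cs=max(cv2.findContours((l==i).astype('uint8'),0,1)[0],key=cv2.contourArea)
    hull.append(cv2.convexHull(cs)[:,0]) 
h=hull[1]; q=np.array([plane(K2,P2,*p,101)[:2] for p in h],np.float32);print('top rim z101',cv2.minEnclosingCircle(q), cv2.fitEllipse(q))
h=hull[0]; h=h[h[:,1]<np.array([p for p in h])[:,1].min()+14]
q=np.array([plane(K1,P1,*p,101) for p in h]);x,y=q[:,0],q[:,1]
r=np.linalg.lstsq(np.c_[2*x,2*y,np.ones(len(x))],x*x+y*y,rcond=None)[0];print('side rim',r[:2],np.sqrt(r[2]+r[0]**2+r[1]**2))
# green foot
im=cv2.imread('pics/top0raw.png');
for nm,(u,v,zz) in dict(piv=(225+470*75/400,135+138*75/400,130),tip=(512/1.5625,249/1.5625,125),fr=(504/1.5625,233/1.5625,30),nr=(505/1.5625,284/1.5625,30)).items(): print(nm,plane(K2,P2,u-.5,v-.5,zz).round(1))
E
```

```text
lid [491.7  22.5  61.5] 0.8
lid [483.7 -33.2  57.2] 1.5
lid [388.5 -17.4  55. ] 0.2
lid [396.9  38.4  59.2] 1.4
box [440.4   2.6  58.2] 95.7709996903614 56.543492721049695 yaw -9.519655636037525 -9.3047582935225
tab (array([ 575.6006963 , -209.44249383,  333.25529495]), np.float64(3.9838853258253413))
block mid top z149 [ 598.71093536 -250.02658189  149.        ]
top rim z101 ((593.4611206054688, 199.94186401367188), 100.11527252197266) ((592.9185180664062, 200.28187561035156), (196.68128967285156, 199.5163116455078), 172.42373657226562)
side rim [591.92854961 196.76172458] 101.28572686803757
piv [ 600.9 -181.3  130. ]
tip [ 606.2 -222.4  125. ]
fr [ 653.6 -228.4   30. ]
nr [ 554.8 -228.8   30. ]
```

```bash
python3 - <<'E'
from h import *
_,K1,P1,_=snap('side');_,K2,P2,_=snap('top')
s=lambda x,y,w,o:(o[0]-.5+x*w/400,o[1]-.5+y*w/400)
print('tab',tri(K1,P1,s(181,158,75,(235,160)),K2,P2,s(228,123,75,(225,135))))
print('tabtop z183',plane(K2,P2,*s(228,123,75,(225,135)),183),plane(K1,P1,*s(181,158,75,(235,160)),183))
print('block',plane(K2,P2,*s(213,137,75,(225,135)),149)); print('piv',plane(K2,P2,*s(72,138,75,(225,135)),130))
print(manip.state()['position'])
R=cv2.Rodrigues(np.array(manip.state()['eef_rot']))[0];print(R.round(3).tolist())
E
```

```text
tab (array([600.40033895, -55.11884297, 174.77358812]), np.float64(0.5435843166430714))
tabtop z183 [598.69349122 -54.65727704 183.        ] [599.47768942 -63.06068773 183.        ]
block [597.4923802  -49.08223147 149.        ]
piv [599.71171138  21.61815196 130.        ]
[ 188.84293756 -621.83413541  226.55251499]
[[0.957, 0.291, -0.0], [0.291, -0.957, 0.0], [0.0, -0.0, -1.0]]
```

```bash
python3 -m inch '{"commands":[[1,[0,0,0],6.6],[1,[0,0,0],6.6],[1,[0,0,0],6.6],[1,[0,0,0],6.6]]}' && python3 -m inch '{"commands":[[1,[0.03,-0.03,0],0],[1,[0.03,-0.03,0],0],[1,[0.03,-0.03,0],0],[1,[0.03,-0.03,0],0],[1,[0.026,-0.04,0],0]]}' && python3 -m inch '{"commands":[[1,[0,-0.04,0],0],[1,[0,-0.04,0],0],[1,[0,-0.04,0],0],[1,[0,-0.04,0],0],[1,[0,-0.04,0],0]]}' && python3 -m inch '{"commands":[[1,[0,-0.04,0],0],[1,[0,-0.04,0],0],[1,[0,-0.04,0],0],[1,[0,-0.04,0],0],[1,[0,-0.04,0],0]]}' && python3 -m inch '{"commands":[[1,[0,-0.04,0],0],[1,[0,-0.04,0],0],[1,[0,-0.02,0],0],[1,[0,0,0],0]]}'
```

```text
time_s: 0.8
position: [188.9, -621.9, 226.7]
eef_rot: [-3.13, 0.268, -0.0]
force: [0.0, 0.0, -0.2]
finger_gap: 1.002
finger_force: 0.0
time_s: 1.3
position: [360.5, -488.2, 226.9]
eef_rot: [3.13, -0.262, 0.001]
force: [0.7, -0.0, -0.0]
finger_gap: 1.0
finger_force: 0.0
time_s: 1.8
position: [392.5, -289.4, 227.0]
eef_rot: [3.13, -0.26, 0.001]
force: [0.2, 0.2, 0.7]
finger_gap: 1.0
finger_force: 0.0
time_s: 2.3
position: [425.5, -92.3, 227.1]
eef_rot: [3.13, -0.26, 0.002]
force: [0.7, -0.7, 0.8]
finger_gap: 1.001
finger_force: 0.0
time_s: 2.7
position: [442.4, 8.4, 227.3]
eef_rot: [-3.131, 0.251, -0.002]
force: [-0.1, 0.1, -0.3]
finger_gap: 1.001
finger_force: 0.0
```

```bash
python3 -m inch '{"commands":[[1,[-0.001,0.006,0.03],0],[1,[0,0,0.045],0],[1,[0,0,0.04],0],[1,[0,0,0.03],0],[1,[0,0,0],0]]}' && python3 -m inch '{"commands":[[1,[0,0,0.02],0],[1,[0,0,0.02],0],[1,[0,0,0.02],0],[1,[0,0,0.008],0],[1,[0,0,0],0]]}'
python3 - <<'E'
from h import *
a,*_=snap('side');b,*_=snap('top')
f=lambda i,x,y,w:cv2.resize(i[y:y+w,x:x+w],(400,400),interpolation=cv2.INTER_CUBIC)
cv2.imwrite('pics/g1.png',np.hstack([f(a,171,159,100),f(b,196,170,100)]))
E
```

```text
time_s: 3.2
position: [436.3, -2.1, 78.5]
eef_rot: [3.13, -0.262, -0.013]
force: [-0.5, 0.2, -0.8]
finger_gap: 1.0
finger_force: 0.0
time_s: 3.7
position: [440.1, -1.5, 14.1]
eef_rot: [3.13, -0.261, -0.0]
force: [0.1, 0.4, -0.7]
finger_gap: 0.997
finger_force: 0.0
```

View pics/g1.png

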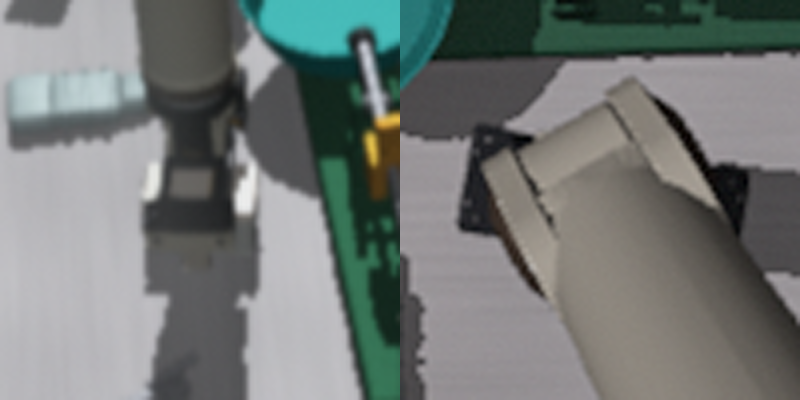

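The picture shows the gripper straddling the box, with pale lid corners visible on both sides of the fingers at left panel (150,190) and (245,190). Gripping.

```bash
python3 -m inch '{"commands":[[0,[0,0.0,0],0],[-1,[0,0,0],0],[-1,[0,0,0],0],[-1,[0,0,0],0],[-1,[0,0,0],0]]}' 25 && python3 -m inch '{"commands":[[-1,[0,0.0,0],0],[-1,[0,0,-0.01],0],[-1,[0,0,-0.02],0],[-1,[0,0,-0.02],0],[-1,[0,0,0],0]]}' && python3 -m inch '{"commands":[[-1,[0,0.0,0],0],[-1,[0,0,0],0]]}'
```

```text
time_s: 4.3
position: [440.7, 0.1, 14.1]
eef_rot: [-3.13, 0.259, -0.002]
force: [-0.5, 3.6, 3.3]
finger_gap: 0.654
finger_force: 25.0
time_s: 4.8
position: [440.9, -1.7, 65.4]
eef_rot: [3.13, -0.262, 0.004]
force: [0.2, 0.2, -3.5]
finger_gap: 0.653
finger_force: 25.0
time_s: 5.0
position: [438.9, -1.4, 62.9]
eef_rot: [3.13, -0.261, -0.003]
force: [-0.7, -0.7, -4.5]
finger_gap: 0.652
finger_force: 25.0
```

```bash
python3 -m inch '{"commands":[[-1,[0,0,-0.03],0],[-1,[0,0,-0.04],0],[-1,[0,0,-0.04],0],[-1,[0,0,-0.02],0],[-1,[0,0,0],0]]}' && python3 -m inch '{"commands":[[-1,[0.01,-0.02,0],0],[-1,[0.02,-0.04,0],0],[-1,[0.02,-0.04,0],0],[-1,[0.02,-0.04,0],0],[-1,[0.02,-0.035,0],0]]}' && python3 -m inch '{"commands":[[-1,[0.018,-0.03,0],0],[-1,[0.01,-0.018,0],0],[-1,[0,0,0],0],[-1,[0,0,0],0],[-1,[0,0,0],0]]}'
```

```text
time_s: 5.5
position: [441.6, -1.1, 195.4]
eef_rot: [3.13, -0.261, 0.007]
force: [1.2, -0.9, -4.7]
finger_gap: 0.653
finger_force: 25.0
time_s: 6.0
position: [556.9, 158.3, 190.2]
eef_rot: [3.13, -0.259, -0.007]
force: [0.9, 0.5, -4.0]
finger_gap: 0.651
finger_force: 25.0
time_s: 6.5
position: [591.8, 198.1, 191.6]
eef_rot: [3.128, -0.261, -0.005]
force: [0.5, 0.8, -3.7]
finger_gap: 0.649
finger_force: 25.0
```

```bash
python3 -m inch '{"commands":[[-1,[0,0,0.02],0],[-1,[0,0,0.03],0],[-1,[0,0,0.03],0],[-1,[0,0,0.015],0],[-1,[0,0,0],0]]}' && python3 -m inch '{"commands":[[-1,[0,0,0.005],0],[-1,[0,0,0.003],0],[-1,[0,0,0.003],0],[-1,[0,0,0.002],0],[-1,[0,0,0],0]]}'
```

```text
time_s: 7.0
position: [591.1, 197.5, 96.1]
eef_rot: [3.128, -0.262, -0.007]
force: [0.1, -1.0, -4.7]
finger_gap: 0.648
finger_force: 25.0
time_s: 7.5
position: [593.2, 199.5, 85.9]
eef_rot: [3.131, -0.26, 0.0]
force: [0.3, 0.2, -4.7]
finger_gap: 0.65
finger_force: 25.0
```

```bash
python3 -m inch '{"commands":[[-1,[0,0,0.002],0],[-1,[0,0,0.002],0],[-1,[0,0,0],0],[-1,[0,0,0],0]]}'
```

```text
time_s: 7.9
position: [593.1, 199.6, 81.6]
eef_rot: [3.131, -0.26, -0.0]
force: [-1.2, -0.3, -3.3]
finger_gap: 0.653
finger_force: 25.0
```

```bash
python3 -m inch '{"commands":[[-1,[0,0,0.002],0],[-1,[0,0,0.001],0],[-1,[0,0,0.001],0],[-1,[0,0,0],0]]}' && python3 -m inch '{"commands":[[-1,[0,0,0.001],0],[-1,[0,0,0.001],0],[-1,[0,0,0.001],0],[-1,[0,0,0],0]]}'
```

```text
time_s: 8.3
position: [593.0, 199.5, 77.5]
eef_rot: [3.131, -0.26, -0.001]
force: [-1.0, 0.2, -4.2]
finger_gap: 0.653
finger_force: 25.0
time_s: 8.7
position: [593.1, 199.5, 74.6]
eef_rot: [-3.131, 0.26, 0.0]
force: [-0.2, 0.1, -3.2]
finger_gap: 0.653
finger_force: 25.0
```

```bash
python3 -m inch '{"commands":[[-1,[0,0,0.001],0],[-1,[0,0,0.001],0],[-1,[0,0,0.001],0],[-1,[0,0,0],0]]}' && python3 -m inch '{"commands":[[-1,[0,0,0.001],0],[-1,[0,0,0.001],0],[-1,[0,0,0],0],[-1,[0,0,0],0]]}'
```

```text
time_s: 9.1
position: [593.1, 199.5, 71.6]
eef_rot: [3.131, -0.26, -0.0]
force: [-0.5, 0.7, -2.4]
finger_gap: 0.651
finger_force: 25.0
time_s: 9.5
position: [593.1, 199.6, 69.7]
eef_rot: [-3.131, 0.26, 0.0]
force: [-0.4, -0.9, -2.4]
finger_gap: 0.653
finger_force: 25.0
```

```bash
python3 -m inch '{"commands":[[-1,[0,0,0.001],0],[-1,[0,0,0],0],[-1,[0,0,0],0]]}' && python3 -m inch '{"commands":[[-1,[0,0,0.001],0],[-1,[0,0,0],0],[-1,[0,0,0],0]]}'
```

```text
time_s: 9.8
position: [593.2, 199.6, 69.3]
eef_rot: [3.131, -0.26, 0.001]
force: [-2.5, -1.4, 4.7]
finger_gap: 0.65
finger_force: 25.0
time_s: 10.1
position: [593.3, 199.5, 69.1]
eef_rot: [3.13, -0.26, 0.001]
force: [-6.2, -3.1, 11.2]
finger_gap: 0.65
finger_force: 25.0
```

```bash
python3 -m inch '{"commands":[[-1,[0,0,-0.0015],0],[-1,[0,0,0],0],[0.5,[0,0,0],0],[0.7,[0,0,0],0],[0.8,[0,0,0],0]]}' && python3 -m inch '{"commands":[[0.8,[0,0,0],0],[0.8,[0,0,-0.01],0],[0.8,[0,0,-0.02],0],[0.8,[0,0,-0.03],0],[0.8,[0,0,-0.04],0]]}' && python3 -m inch '{"commands":[[0.8,[0,0,-0.04],0],[0.8,[0,0,-0.04],0],[0.8,[0,0,-0.04],0],[0.8,[0,0,-0.0],0]]}'
```

```text
time_s: 10.6
position: [593.5, 199.7, 69.2]
eef_rot: [-3.13, 0.26, -0.001]
force: [-0.6, -0.7, 0.9]
finger_gap: 0.861
finger_force: 0.0
time_s: 11.1
position: [592.0, 199.1, 169.4]
eef_rot: [3.13, -0.26, -0.004]
force: [-0.0, -0.9, -0.3]
finger_gap: 0.901
finger_force: 0.0
time_s: 11.5
position: [596.0, 201.9, 296.9]
eef_rot: [-3.126, 0.259, -0.017]
force: [1.0, 0.8, 0.3]
finger_gap: 0.901
finger_force: 0.0
```

```bash
python3 -m inch '{"commands":[[0,[0,0,0],-5.7],[0,[0,0,0],-5.8],[0,[0,0,0],0],[0,[0,0,0],0]]}' 10 && python3 - <<'E'
from h import *
a,*_=snap('side','s1.png');b,*_=snap('top','t1.png')
f=lambda i,x,y,w,h:cv2.resize(i[y:y+h,x:x+w],(400,600),interpolation=cv2.INTER_CUBIC)
cv2.imwrite('pics/v1.png',np.hstack([f(a,225,130,80,120),f(cv2.rotate(b[120:200,130:340],cv2.ROTATE_90_CLOCKWISE),0,0,80,210)]))
E
```

```text
time_s: 11.9
position: [593.0, 199.5, 289.2]
eef_rot: [-3.141, -0.051, 0.0]
force: [0.2, -0.5, 0.1]
finger_gap: 0.601
finger_force: 0.0
```

View pics/v1.png

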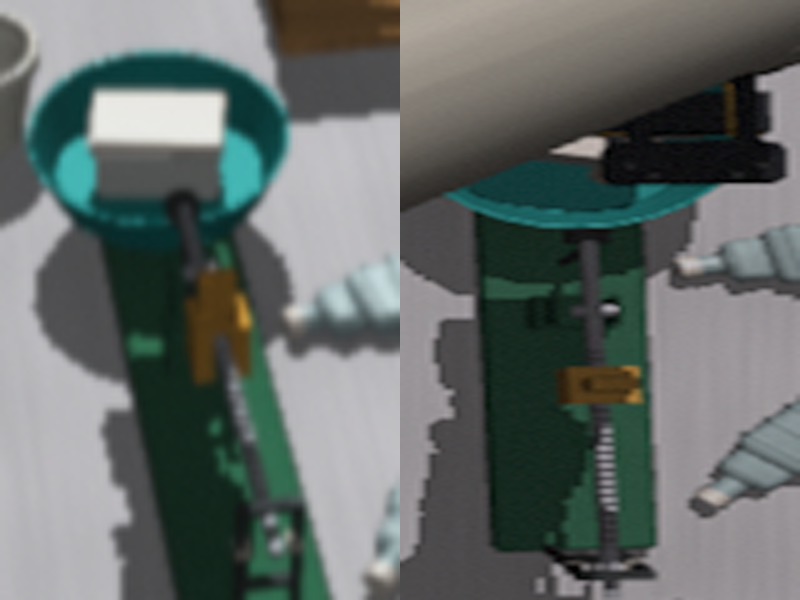

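Picture: box upright, centred in basin (left panel 155,140); poise at left panel (215,320), beam tip up. Move above the tab with the fingers straddling it at a loose 46 mm.

```bash
python3 -m inch '{"commands":[[0,[0,0.03,0],0],[0,[0,0.045,0],0],[0,[0,0.045,0],0],[0,[0,0.045,0],0],[0,[0,0.045,0],0]]}' && python3 -m inch '{"commands":[[0,[-0.001,0.03,0],0],[0,[0,0.009,0],0],[0,[0,0,0],0],[0,[0,0,0],0]]}' && python3 - <<'E'
from h import *
a,K1,P1,_=snap('side','s2.png')
st=manip.state();print(st['position'])
p=st['position'];print(proj(K1,P1,p),proj(K1,P1,[599,-49,188]))
f=lambda i,x,y,w,h:cv2.resize(i[y:y+h,x:x+w],(600,600),interpolation=cv2.INTER_CUBIC)
cv2.imwrite('pics/v2.png',f(a,215,130,100,100))
E
```

```text
time_s: 12.5
position: [600.3, -12.0, 289.3]
eef_rot: [3.141, 0.053, 0.0]
force: [0.3, -0.6, 0.7]
finger_gap: 0.5
finger_force: 0.0
time_s: 12.9
position: [600.8, -47.0, 289.4]
eef_rot: [-3.14, -0.057, -0.0]
force: [0.8, 1.0, 0.4]
finger_gap: 0.504
finger_force: 0.0
[600.81524431 -46.45782006 289.47879841]
[268.16190161 161.46525047] [267.66976757 185.03797047]
```

View pics/v2.png

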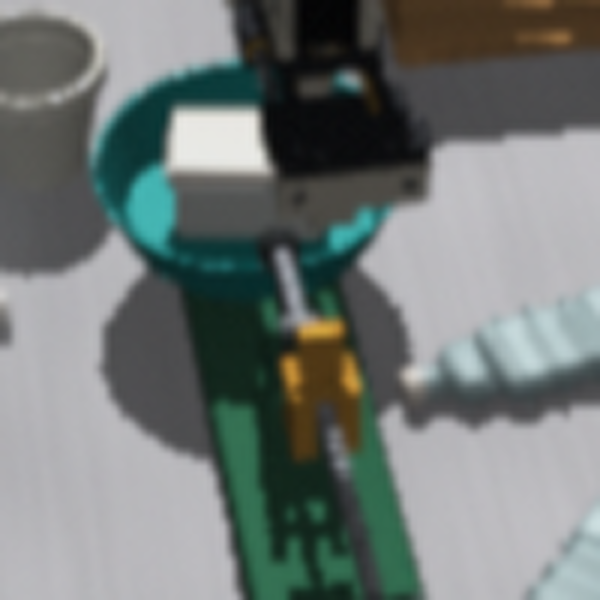

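```bash
python3 -m inch '{"commands":[[0,[0,0.002,0.03],0],[0,[0,0,0.03],0],[0,[0,0,0.03],0],[0,[0,0,0.02],0],[0,[0,0,0.009],0]]}' && python3 -m inch '{"commands":[[0,[0,0,0],0],[0,[0,0,0],0],[0,[0,0,0],0]]}'
```

```text
time_s: 13.45
position: [599.6, -48.7, 168.2]
eef_rot: [-3.14, -0.06, 0.005]
force: [0.0, -0.3, 0.8]
finger_gap: 0.502
finger_force: 0.0
time_s: 13.75
position: [602.0, -50.8, 171.8]
eef_rot: [3.141, 0.055, 0.004]
force: [0.6, 0.2, -0.4]
finger_gap: 0.499
finger_force: 0.0
```

```bash
python3 -m inch '{"commands":[[0,[0,0.005,0],0],[0,[0,0.004,0],0],[0,[0,0.002,0],0],[0,[0,0.002,0],0],[0,[0,0.001,0],0]]}' && python3 -m inch '{"commands":[[0,[0,0.001,0],0],[0,[0,0.001,0],0],[0,[0,0.001,0],0],[0,[0,0.001,0],0],[0,[0,0.001,0],0]]}'&& python3 -m inch '{"commands":[[0,[0,0.001,0],0],[0,[0,0.001,0],0],[0,[0,0.001,0],0],[0,[0,0.001,0],0],[0,[0,0.001,0],0]]}'
```

```text
time_s: 14.25
position: [601.7, -63.3, 170.1]
eef_rot: [-3.138, -0.056, -0.001]
force: [3.1, 5.7, -2.6]
finger_gap: 0.498
finger_force: 2.7
time_s: 14.75
position: [601.7, -70.8, 170.4]
eef_rot: [3.141, 0.054, 0.001]
force: [1.1, 2.8, -1.3]
finger_gap: 0.499
finger_force: 1.6
time_s: 15.25
position: [601.9, -74.5, 170.2]
eef_rot: [-3.14, -0.056, -0.001]
force: [2.2, 2.9, -0.6]
finger_gap: 0.505
finger_force: 1.7
```

```bash
python3 -m inch '{"commands":[[0,[0,0.0015,0],0],[0,[0,0.0015,0],0],[0,[0,0.0015,0],0],[0,[0,0.0015,0],0],[0,[0,0.0015,0],0]]}' && python3 -m inch '{"commands":[[0,[0,0.0015,0],0],[0,[0,0.0015,0],0],[0,[0,0.0015,0],0],[0,[0,0.0015,0],0],[0,[0,0.0015,0],0]]}' && python3 -m inch '{"commands":[[0,[0,0.0015,0],0],[0,[0,0.0015,0],0],[0,[0,0.0015,0],0],[0,[0,0.0015,0],0],[0,[0,0.0015,0],0]]}' && python3 -m inch '{"commands":[[0,[0,0.0015,0],0],[0,[0,0.0015,0],0],[0,[0,0.0015,0],0],[0,[0,0.0015,0],0],[0,[0,0.0015,0],0]]}'
```

```text
time_s: 15.75
position: [601.8, -81.7, 170.0]
eef_rot: [-3.14, -0.056, 0.0]
force: [2.3, 3.9, -1.7]
finger_gap: 0.501
finger_force: 2.1
time_s: 16.25
position: [602.1, -89.0, 170.0]
eef_rot: [-3.139, -0.056, 0.0]
force: [1.7, 5.4, -3.0]
finger_gap: 0.5
finger_force: 2.6
time_s: 16.75
position: [602.3, -96.6, 170.0]
eef_rot: [-3.139, -0.056, 0.0]
force: [1.7, 5.9, -3.1]
finger_gap: 0.501
finger_force: 2.8
time_s: 17.25
position: [602.6, -104.6, 170.1]
eef_rot: [-3.14, -0.055, 0.0]
force: [1.7, 6.8, -2.9]
finger_gap: 0.502
finger_force: 3.1
```

```bash
python3 -m inch '{"commands":[[0,[0,0.001,0],0],[0,[0,0.001,0],0],[0,[0,0.001,0],0]]}' && python3 -m inch '{"commands":[[0,[0,0.001,0],0],[0,[0,0.001,0],0],[0,[0,0.001,0],0]]}' && python3 -m inch '{"commands":[[0,[0,0.001,0],0],[0,[0,0.001,0],0]]}'
```

```text
time_s: 17.55
position: [602.7, -108.0, 170.1]
eef_rot: [-3.141, -0.055, 0.0]
force: [1.1, 3.2, -1.6]
finger_gap: 0.498
finger_force: 1.5
time_s: 17.85
position: [602.9, -112.0, 170.3]
eef_rot: [3.141, 0.053, -0.0]
force: [1.2, 2.2, -1.2]
finger_gap: 0.496
finger_force: 1.4
time_s: 18.05
position: [602.9, -112.4, 170.1]
eef_rot: [-3.14, -0.055, 0.0]
force: [0.4, 5.3, -3.3]
finger_gap: 0.502
finger_force: 2.4
```

```bash
python3 -m inch '{"commands":[[0,[0,-0.006,0],0],[0,[0,-0.006,0],0],[0,[0,-0.004,0],0],[0,[0,0,0],0],[0,[0,0,0],0]]}' && python3 -m inch '{"commands":[[0,[0,0,0],0],[0,[0,0,0],0],[0,[0,0,0],0],[0,[0,0,0],0],[0,[0,0,0],0]]}' && python3 -m inch '{"commands":[[0,[0,0,0],0],[0,[0,0,0],0],[0,[0,0,0],0],[0,[0,0,0],0],[0,[0,0,0],0]]}' && python3 - <<'E'
from h import *
a,K1,P1,_=snap('side','s3.png');b,K2,P2,_=snap('top','t3.png')
s0=cv2.imread('pics/side0raw.png');s1=cv2.imread('pics/s1.png')
for z in(105,125,145): print(z,proj(K1,P1,[607,-222,z]),proj(K2,P2,[607,-222,z]))
f=lambda i:cv2.resize(i[205:265,258:298],(260,390),interpolation=cv2.INTER_CUBIC)
g=lambda i:cv2.resize(i[140:180,290:350],(260,173),interpolation=cv2.INTER_CUBIC)
t=[cv2.imread('pics/'+n) for n in('top0raw.png','t1.png','t3.png')]
cv2.imwrite('pics/v3.png',np.vstack([np.hstack([f(s0),f(s1),f(a)]),np.hstack([g(i) for i in t])]))
E
```

```text
time_s: 18.55
position: [602.5, -97.4, 170.4]
eef_rot: [3.141, 0.055, 0.0]
force: [1.6, -0.2, 0.1]
finger_gap: 0.497
finger_force: 0.0
time_s: 19.05
position: [602.4, -97.4, 170.2]
eef_rot: [3.141, 0.054, -0.0]
force: [0.4, 0.8, -0.3]
finger_gap: 0.498
finger_force: 0.0
time_s: 19.55
position: [602.5, -97.3, 170.2]
eef_rot: [-3.141, -0.055, -0.0]
force: [-0.9, 0.4, 0.3]
finger_gap: 0.505
finger_force: 0.0
105 [278.11858839 241.90430006] [325.48801419 159.78480051]
125 [278.22541751 237.91183171] [327.03605017 158.57639901]
145 [278.33430859 233.84230298] [328.64571441 157.31989031]
```

View pics/v3.png

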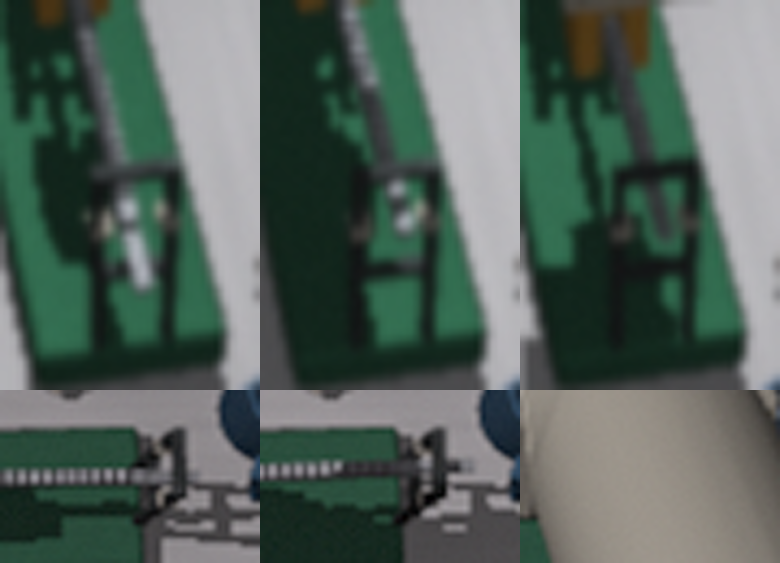

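```bash
cat >> h.py <<'E'
def tip(im,K,P):
    # saturation profile along beam-end columns, supersampled
    hsv=cv2.cvtColor(im,cv2.COLOR_BGR2HSV).astype(float)
    out=[]
    for v in np.arange(232,254,1.):
        u=277.8+(v-237)*0.24
        out.append(cv2.getRectSubPix(im,(3,1),(float(u),float(v))).mean((0,1)).round().astype(int).tolist())
    return out
E
python3 - <<'E'
from h import *
r=[tip(cv2.imread('pics/'+n),0,0) for n in('side0raw.png','s1.png','s3.png')]
for i,v in enumerate(range(232,254)): print(v,*[x[i] for x in r])
E
```

```text
232 [57, 56, 51] [57, 56, 51] [30, 32, 26]
233 [72, 73, 64] [77, 79, 67] [46, 51, 37]
234 [89, 91, 78] [97, 103, 83] [59, 67, 46]
235 [114, 116, 101] [79, 87, 65] [64, 75, 50]
236 [147, 147, 133] [65, 75, 50] [63, 73, 49]
237 [151, 151, 137] [73, 84, 57] [60, 70, 48]
238 [129, 130, 115] [95, 104, 79] [60, 69, 47]
239 [95, 100, 81] [111, 119, 95] [61, 71, 48]
240 [113, 118, 98] [95, 105, 79] [62, 73, 48]
241 [142, 146, 126] [78, 95, 57] [66, 80, 49]
242 [154, 155, 139] [78, 103, 51] [70, 90, 47]
243 [154, 154, 138] [80, 104, 52] [63, 84, 40]
244 [150, 148, 137] [74, 90, 56] [42, 54, 28]
245 [146, 141, 135] [64, 66, 54] [25, 28, 21]
246 [146, 140, 136] [48, 50, 41] [26, 28, 22]
247 [141, 137, 130] [51, 65, 37] [41, 52, 28]
248 [125, 126, 112] [69, 94, 45] [59, 80, 38]
249 [89, 98, 73] [74, 100, 47] [65, 89, 42]
250 [71, 92, 49] [72, 99, 46] [67, 91, 43]
251 [68, 91, 44] [71, 95, 45] [63, 84, 40]
252 [65, 87, 42] [66, 89, 43] [51, 68, 34]
253 [59, 79, 39] [62, 82, 41] [40, 52, 26]
```

Still at the upper stop (tip end at row 241 as in s1, against 249 tip-down). Push two more notches.

```bash
python3 -m inch '{"commands":[[0,[0,0.006,0],0],[0,[0,0.005,0],0],[0,[0,0.002,0],0],[0,[0,0.001,0],0],[0,[0,0.001,0],0]]}' && python3 -m inch '{"commands":[[0,[0,0.001,0],0],[0,[0,0.001,0],0],[0,[0,0.001,0],0],[0,[0,0.001,0],0],[0,[0,0.001,0],0]]}' && python3 -m inch '{"commands":[[0,[0,0.001,0],0],[0,[0,0.001,0],0],[0,[0,0.001,0],0],[0,[0,0.001,0],0],[0,[0,0.001,0],0]]}' && python3 -m inch '{"commands":[[0,[0,0.001,0],0],[0,[0,0.001,0],0],[0,[0,0.001,0],0],[0,[0,0.001,0],0]]}' && python3 -m inch '{"commands":[[0,[0,-0.006,0],0],[0,[0,-0.006,0],0],[0,[0,-0.004,0],0],[0,[0,0,0],0],[0,[0,0,0],0]]}' && python3 -m inch '{"commands":[[0,[0,0,0],0],[0,[0,0,0],0],[0,[0,0,0],0],[0,[0,0,0],0],[0,[0,0,0],0]]}' && python3 -m inch '{"commands":[[0,[0,0,0],0],[0,[0,0,0],0],[0,[0,0,0],0],[0,[0,0,0],0],[0,[0,0,0],0]]}' && python3 - <<'E'
from h import *
a,K1,P1,_=snap('side','s4.png')
r=[tip(x,0,0) for x in(cv2.imread('pics/s1.png'),cv2.imread('pics/s3.png'),a,cv2.imread('pics/side0raw.png'))]
for i,v in enumerate(range(232,254)): print(v,*[(x[i][1],x[i][1]-x[i][2]) for x in r])
E
```

```text
time_s: 20.15
position: [602.9, -110.7, 169.9]
eef_rot: [-3.139, -0.056, 0.0]
force: [0.4, 6.0, -3.1]
finger_gap: 0.501
finger_force: 2.8
time_s: 20.65
position: [603.2, -118.1, 170.3]
eef_rot: [3.14, 0.054, 0.0]
force: [0.1, 1.3, -1.3]
finger_gap: 0.501
finger_force: 1.1
time_s: 21.15
position: [603.3, -121.3, 170.1]
eef_rot: [-3.14, -0.056, 0.0]
force: [0.2, 3.8, -2.7]
finger_gap: 0.498
finger_force: 1.9
time_s: 21.55
position: [603.4, -126.7, 170.3]
eef_rot: [3.141, 0.054, 0.0]
force: [0.5, 4.3, -1.9]
finger_gap: 0.501
finger_force: 1.6
time_s: 22.05
position: [603.0, -110.2, 170.4]
eef_rot: [3.141, 0.055, 0.0]
force: [0.4, -0.3, 0.5]
finger_gap: 0.498
finger_force: 0.0
time_s: 22.55
position: [602.9, -110.4, 170.2]
eef_rot: [-3.141, -0.054, 0.0]
force: [-0.4, -0.4, -0.2]
finger_gap: 0.5
finger_force: 0.0
time_s: 23.05
position: [602.9, -110.3, 170.3]
eef_rot: [3.141, 0.055, 0.0]
force: [0.7, -0.0, 0.6]
finger_gap: 0.496
finger_force: 0.0
232 (56, 5) (32, 6) (30, 4) (56, 5)
233 (79, 12) (51, 14) (46, 7) (73, 9)
234 (103, 20) (67, 21) (58, 10) (91, 13)
235 (87, 22) (75, 25) (62, 11) (116, 15)
236 (75, 25) (73, 24) (64, 13) (147, 14)
237 (84, 27) (70, 22) (66, 14) (151, 14)
238 (104, 25) (69, 22) (64, 13) (130, 15)
239 (119, 24) (71, 23) (63, 13) (100, 19)
240 (105, 26) (73, 25) (60, 11) (118, 20)
241 (95, 38) (80, 31) (60, 11) (146, 20)
242 (103, 52) (90, 43) (60, 10) (155, 16)
243 (104, 52) (84, 44) (61, 11) (154, 16)
244 (90, 34) (54, 26) (56, 8) (148, 11)
245 (66, 12) (28, 7) (48, 3) (141, 6)
246 (50, 9) (28, 6) (46, 6) (140, 4)
247 (65, 28) (52, 24) (57, 22) (137, 7)
248 (94, 49) (80, 42) (79, 41) (126, 14)
249 (100, 53) (89, 47) (83, 45) (98, 25)
250 (99, 53) (91, 48) (77, 41) (92, 43)
251 (95, 50) (84, 44) (74, 39) (91, 47)
252 (89, 46) (68, 34) (73, 37) (87, 45)
253 (82, 41) (52, 26) (68, 34) (79, 40)
```

```bash
python3 -m inch '{"commands":[[0,[0,0,-0.02],0],[0,[0,0,-0.03],0],[0,[0,0,-0.04],0],[0,[0,0,-0.03],0],[0,[0,0,0],0]]}' && python3 -m inch '{"commands":[[0,[-0.03,0.02,0],0],[0,[-0.03,0.03,0],0],[0,[-0.03,0.035,0],0],[0,[-0.03,0.035,0],0],[0,[-0.03,0.035,0],0]]}' && python3 -m inch '{"commands":[[0,[-0.03,0.035,0],0],[0,[-0.03,0.035,0],0],[0,[-0.03,0.035,0],0],[0,[-0.03,0.035,0],0],[0,[0,0,0],0]]}' && python3 - <<'E'
from h import *
a,K1,P1,_=snap('side','s5.png');b,K2,P2,_=snap('top','t5.png')
f=lambda i:cv2.resize(i[205:265,258:298],(260,390),interpolation=cv2.INTER_CUBIC)
g=lambda i:cv2.resize(i[140:180,290:350],(260,173),interpolation=cv2.INTER_CUBIC)
s=[cv2.imread('pics/'+n) for n in('side0raw.png','s1.png')];t=[cv2.imread('pics/'+n) for n in('top0raw.png','t1.png')]
cv2.imwrite('pics/v5.png',np.vstack([np.hstack([f(i) for i in s+[a]]),np.hstack([g(i) for i in t+[b]])]))
r=[tip(x,0,0) for x in(s[1],a,s[0])]
for i,v in enumerate(range(232,254)): print(v,*[(x[i][1],x[i][1]-x[i][2]) for x in r])
E
```

```text
time_s: 23.6
position: [605.8, -110.0, 295.5]
eef_rot: [3.139, 0.055, 0.013]
force: [0.9, 0.6, 0.4]
finger_gap: 0.502
finger_force: 0.0
time_s: 24.1
position: [456.7, -271.5, 289.7]
eef_rot: [-3.141, -0.055, 0.001]
force: [0.1, -0.2, -0.3]
finger_gap: 0.498
finger_force: 0.0
time_s: 24.6
position: [336.7, -420.7, 289.0]
eef_rot: [3.14, 0.036, -0.006]
force: [-1.3, -0.3, -0.9]
finger_gap: 0.506
finger_force: 0.0
232 (56, 5) (79, 4) (56, 5)
233 (79, 12) (126, 5) (73, 9)
234 (103, 20) (161, 9) (91, 13)
235 (87, 22) (143, 9) (116, 15)
236 (75, 25) (107, 13) (147, 14)
237 (84, 27) (129, 14) (151, 14)
238 (104, 25) (169, 10) (130, 15)
239 (119, 24) (178, 11) (100, 19)
240 (105, 26) (178, 10) (118, 20)
241 (95, 38) (177, 9) (146, 20)
242 (103, 52) (179, 9) (155, 16)
243 (104, 52) (174, 9) (154, 16)
244 (90, 34) (152, 9) (148, 11)
245 (66, 12) (90, 5) (141, 6)
246 (50, 9) (53, 5) (140, 4)
247 (65, 28) (62, 24) (137, 7)
248 (94, 49) (90, 47) (126, 14)
249 (100, 53) (102, 54) (98, 25)
250 (99, 53) (101, 53) (92, 43)
251 (95, 50) (95, 50) (91, 47)
252 (89, 46) (90, 46) (87, 45)
253 (82, 41) (84, 42) (79, 40)
```

View pics/v5.png

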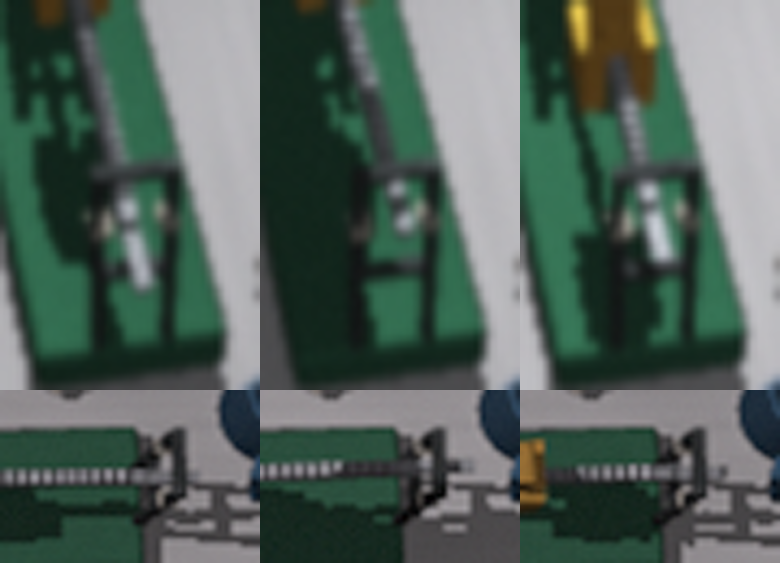

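Picture: poise further out; the pointer's end is at side row 244.6, midway between up-stop (240.3) and down-stop (248.5), so tilt ≈ 0. Check that it is at rest and the box is centred.

```bash
python3 -m inch '{"commands":[[0,[0,0,0],0],[0,[0,0,0],0],[0,[0,0,0],0],[0,[0,0,0],0],[0,[0,0,0],0]]}' && python3 - <<'E'
from h import *
a,*_=snap('side');b,K2,P2,_=snap('top')
print([x[1] for x in tip(a,0,0)][10:17], cv2.absdiff(a,cv2.imread('pics/s5.png'))[130:265,220:300].max())
r=b[120:210,130:220]; hsv=cv2.cvtColor(r,cv2.COLOR_BGR2HSV)
m=cv2.inRange(hsv,(0,0,120),(40,60,255)); k,l,s,c=cv2.connectedComponentsWithStats(m)
for i in range(1,k):
    if s[i][4]>150: print(s[i],plane(K2,P2,130+c[i][0],120+c[i][1],120))
m=cv2.inRange(cv2.cvtColor(b,cv2.COLOR_BGR2HSV),(82,100,40),(98,255,255))
k,l,s,c=cv2.connectedComponentsWithStats(m);i=1+s[1:,4].argmax()
h=cv2.convexHull(np.argwhere(l==i)[:,::-1].astype(np.int32))[:,0]
print(cv2.minEnclosingCircle(np.array([plane(K2,P2,*p,101)[:2] for p in h],np.float32)))
E
```

```text
time_s: 25.2
position: [343.8, -414.1, 290.3]
eef_rot: [3.141, 0.056, 0.0]
force: [0.6, -0.4, -0.8]
finger_gap: 0.5
finger_force: 0.0
[179, 174, 153, 90, 52, 62, 90] 3
[ 29  25  28  39 757] [591.34904158 198.70905654 120.        ]
((592.5709228515625, 199.6259307861328), 99.5482406616211)
```

At rest, with the box within 2 mm of the basin's centre. Handing in.

```bash
python3 -c "
from workcell import manip
print(manip.sign_off())"
```

```text
the job is handed in; nothing more can be done
None
```

The off-white box stands in the basin within about 2 mm of its centre, the poise is set so the pointer rests level to within about 0.01 rad by the side camera, and the job was handed in at about 25 s; the hand-in returned no verdict.

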